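Roll a bearing into the bearing store and bolt it in

TASK

Load the bearing that waits at the low end of the sloped blue gutter: with your fingertips roll it up the gutter, shoving the stored bearing ahead of it, until the brass spring catch in the gutter's floor has sprung up behind it and holds it. Then push the black-knobbed cross bolt fully home, so that both bearings are locked in. The bearings are pushed along the gutter, never lifted out of it, and everything else on the bench stays where it is.

Things in the scene. Friction and masses are not known exactly. Their poses are not given: they have to be found in the camera images.
- gutter: Fixed sloped channel, blue walls, metal floor, on a plywood plate. Origin: on the floor, mid-width, at the low lip's inner face, 42 mm above the bench. x: up the slope along the floor (0.16 rad above level); y: across, to the side of the bolt's knob; z: square to the floor. Walls 22 mm high, 21 mm apart inside, 27 mm over all. The lip (x -6 to 0 mm) is 14 mm high. Plate 325 x 120 x 12 mm.
- back_stop (a point): Middle of the back stop's face at the gutter's high end: gutter x = 290 mm, 40 mm above the floor; the stop is 58 mm high.
- bolt_barrel (a point): Outer end of the bolt's steel barrel, 20 mm thick, which stands on the +y wall from gutter y = 13 to 57 mm at x = 112 mm. Its top is 26 mm above the floor, as is that of the keeper block opposite (gutter y = -13 to -24 mm), so fingertips that follow the bearing must pass over 26 mm.
- new_bearing: The bearing to load: ball bearing with black seals, 80 mm across, 18 mm wide, 0.25 to 0.5 kg, on edge in the gutter like a wheel, leaning on the low lip (centre at gutter x = 30 mm). Origin at its centre, 40 mm above the gutter's floor; its y axis is its axle, the others turn with it. It rolls freely, and rolls back down if let go before the catch is up.
- stored_bearing: A like bearing, already stored, leaning back on the catch (centre at gutter x = 160 mm). Origin at its centre. The new bearing pushes it up ahead (some 3 N at the fingertips in all; the ground steel is slippery): there is room for just the two between catch and back stop, with 10 mm of play.
- catch (a joint): Brass spring catch in a slot of the floor, 8 mm wide, hinged at gutter x = 98 mm, sloping up the hill. 0 = up, about 0.41 rad = pressed flush by a bearing that rolls uphill over it (spring about 1 N). It springs up once the new bearing's centre is past gutter x = 160 mm, and then holds it. With both bearings against the back stop that centre is at x = 170 mm.
- catch_tip (a point): Tip of the brass catch, the edge that holds a bearing: at gutter x = 130 mm, 14 mm above the floor, when the catch is up. A brass release tab (16 mm square) on the same pivot sticks out under the +y wall near gutter x = 68 mm: it tilts up as the catch is pressed down, and comes down again when the catch springs up. It need not be touched.
- bolt (a joint): Cross bolt, a 10 mm steel rod that slides across the gutter at gutter x = 112 mm, 16 mm above the floor. Metres: 0 = drawn fully out, 0.034 = fully home (knob against barrel, rod across the gutter behind the new bearing). About 1.5 N of friction; stays where it is left. It starts drawn out (0 to 0.006), clear of the gutter.
- knob_end (a point): Centre of the outer end face of the bolt's black knob (22 mm across, 18 mm long; end face 16 mm across), 16 mm above the gutter's floor. At gutter y = 109 mm with the bolt drawn out, 75 mm when home: push it toward gutter -y.
- whetstone: Worn grey whetstone, 33 x 68 x 27 mm; bystander, to stay put. Origin under its centre.
- collet_0: Steel collet standing on end, 30 mm across, 32 mm high; bystander. Origin under its centre.
- collet_1: Steel collet standing on end, 25 mm across, 40 mm high; bystander. Origin under its centre.
- small_green_box: Small green plastic box, 71 x 103 x 34 mm; bystander. Origin under its centre.
There are look-alikes about, which are no part of the job. What is shaped like the new_bearing but brown or purple is not meant.

How it is judged:
On the way, in this order (a step that is already met when the one before it is completed fails the run):
1. the new bearing has been rolled past the catch, which has sprung up behind it (x of new_bearing in the frame of gutter above 0.155 m and value of joint catch below 0.06 rad and z of new_bearing in the frame of gutter between 0.034 and 0.046 m and y of new_bearing in the frame of gutter between -0.006 and 0.006 m), for 0.2 s.
2. the cross bolt is pushed home (value of joint bolt above 0.031 m), for 0.2 s.
At the end, for the whole second after the job is handed in: Both bearings stand at rest on the gutter's floor between the catch and the back stop (new bearing's centre at gutter x = 155 to 175 mm, the stored one's ahead of it), the catch is up behind the new bearing (below 0.06 rad), and the bolt is home to within 3 mm (all of step 1 and x of new_bearing in the frame of gutter below 0.175 m and x of stored_bearing in the frame of gutter between 0.232 and 0.256 m and z of stored_bearing in the frame of gutter between 0.034 and 0.046 m and y of stored_bearing in the frame of gutter between -0.006 and 0.006 m and value of joint bolt above 0.031 m and linear speed of each of new_bearing, stored_bearing below 0.02 m/s and angular speed of each of new_bearing, stored_bearing below 0.6 rad/s); the robot touches nothing.
It fails at once if a bearing is lifted more than 9 mm off the gutter's floor (z of any of new_bearing, stored_bearing in the frame of gutter above 0.049 m).
It fails at once if something else on the bench is moved more than 20 mm (distance of any of whetstone, collet_0, collet_1, small_green_box from where it was at the start of the episode above 0.02 m).
It also fails if it takes over 48 s, if anything falls off the work surface, if the arm or the gripper's body presses on something with over 40 N, if the wrist force passes 120 N, or if a joint passes its speed limit or range.

ROBOT

A 6-joint arm with a two-finger parallel gripper is mounted at the origin on a cart in front of the work surface, level with it; the furniture and walls round the work are solid. World frame = base frame: x ahead of the robot, y to its left, z up, the work surface at z = 0. Lengths are in m, angles in rad, forces in N, time in s.
With the tool pointing down it reaches from about 0.35 to 0.85 m from the base axis. Payload 8.1 kg.
Tool frame: the origin (TCP) lies at the very end of the fingers, on their centre line; the grasp point (between the pads) lies 19 mm behind it; z points along the fingers, y is the direction in which the jaws open and shut (so a half turn about z gives the same grasp; the last joint's range is limited). The gripper opens to 93 mm and grips with 3 to 60 N. Pads are 15 mm wide; open, the fingers measure 128 mm over their backs; the gripper's body (75 mm by 188 mm) begins 65 mm behind the grasp point.
Start: joints at [-1.194, 0.13, 1.488, -0, 1.523, -0.085], TCP at [0.267, -0.537, 0.219] pointing down, gripper open.
Joint ranges: [-2.96, 2.96], [-0.89, 2.26], [0.02, 2.5], [-1.34, 4.48], [0, 2.73], [-2.66, 2.66]. Speed limits (rad/s): [2.39, 2.39, 2.79, 3.14, 3.14, 3.14].

INTERFACE

Orientations are given as a unit quaternion [x, y, z, w].
In Python, from cell import bot, jaws, get_image, telemetry gives the robot as it stands. Calls block until the motion is done:
- bot.move_ptp(position, orientation): joint-space move of the TCP to a pose.
- bot.line_to(position, rot=None, max_speed=0.15, guard=None): straight line of the TCP; rot=None keeps the orientation; max_speed is the mean speed in m/s. With guard (N) it stops when the force on the tool has changed by that much, and returns True; else False.
- bot.set_joints(angles): joint-space move.
- jaws.move_gripper(opening): finger opening in m; the grip force is fixed at half the most; returns when the fingers have stopped.
- bot.dwell(seconds).
- bot.inverse_kinematics(position, orientation): joint angles nearest the present ones, or None.
- get_image(name): name is "scene" or "top" or "wrist"; returns a dict with "pixels" (480x640x3 uint8, blue, green, red), "intrinsics" (3x3 intrinsics, pixels), "dist" ([k1, k2, p1, p2, k3] as OpenCV has them; the pictures are not rectified), "view" (4x4, takes a point from world to camera coordinates). Camera axes: x right, y down, z forward; pixel columns grow to the right and rows downward; lengths in m; the calibration is good to about 2 mm. A picture is of the moment at which its call begins. There is no depth.
A pose or a line that the arm cannot do raises bot.PlanningError and nothing moves.
- bot.hand_in(): hands the job in, once; it reports no verdict.
Readings, each from a call of its own:
- telemetry.get_t(): time.
- telemetry.get_joints(): joint angles.
- telemetry.get_dq(): joint speeds.
- telemetry.get_joint_efforts(): joint torques, N m.
- telemetry.get_tcp_pos(): TCP position.
- telemetry.get_tool_rot(): TCP orientation.
- telemetry.get_contact_force(): force on the tool from outside, world axes, zero at the start.
- telemetry.get_moment(): the same for the moment, N m.
- telemetry.get_gripper_width(): finger opening in m.
Only numpy, scipy, OpenCV 4.12 (cv2) and the standard library are available. Lean on these libraries where they do the work, as an engineer would, in place of code of your own. Each camera call takes 0.05 s, during which the arm holds its last target.

## Working session

There is one attempt and no reset: what is moved stays moved. The work goes in short steps, each a Python script; the robot and the scene stay as the last script left them, time stands still between calls to the robot, and variables do not carry over. Pictures are saved under pics/ and viewed, and the job is handed in when it is done.

```bash
ls; mkdir -p pics; python3 - <<'E'
from cell import bot,jaws,get_image,telemetry
import cv2,pickle
for n in("scene","top","wrist"):
    d=get_image(n); cv2.imwrite(f"pics/{n}0.png",d["pixels"]); pickle.dump(d,open(f"pics/{n}0.pkl","wb"))
print(telemetry.get_t())
E
```

```text
pics
0.15
```

View pics/scene0.png

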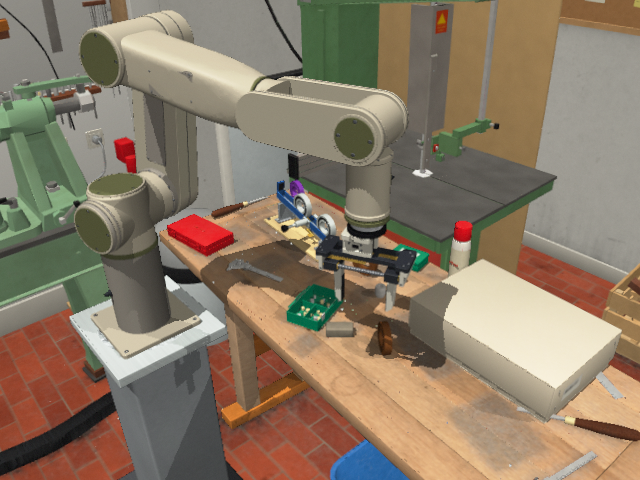

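View pics/top0.png

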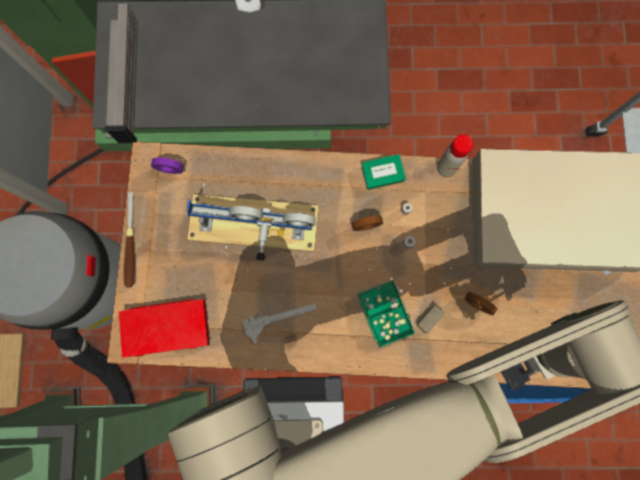

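View pics/wrist0.png

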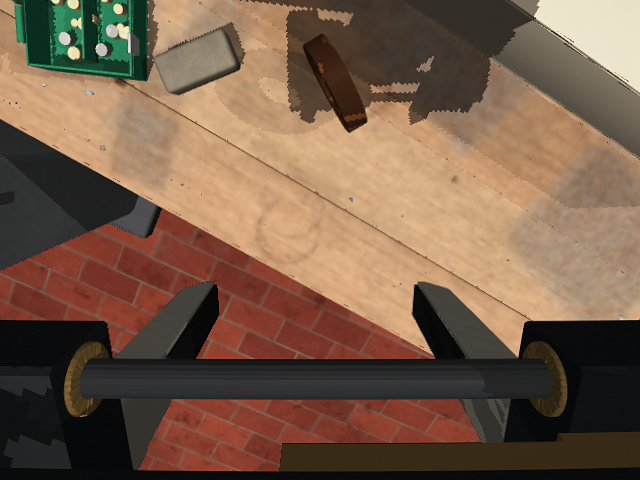

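The top view shows the gutter at about (190–318, 198–228). The new bearing is near (298,219), the stored one near (245,212), the knob near (261,256), and uphill is image left. I'll enlarge that area.

```bash
python3 - <<'E'
import pickle,cv2,numpy as np
for n in("scene","top"):
    d=pickle.load(open(f"pics/{n}0.pkl","rb")); V=d["view"]
    print(n,d["intrinsics"],d["dist"],"\ncampos",-V[:3,:3].T@V[:3,3]);print(V)
    p=d["pixels"]
    if n=="top": c=p[180:280,175:335];c=cv2.resize(c,None,fx=5,fy=5,interpolation=cv2.INTER_CUBIC)
    else: c=p[145:285,250:410];c=cv2.resize(c,None,fx=4,fy=4,interpolation=cv2.INTER_CUBIC)
    cv2.imwrite(f"pics/{n}0c.png",c)
E
```

```text
scene [[566.42567486   0.         322.23574966]
 [  0.         566.42567486 237.26007858]
 [  0.           0.           1.        ]] [-0.10015494  0.          0.          0.          0.        ] 
campos [-0.41276649 -1.19083767  0.91673989]
[[ 0.74943243 -0.661925   -0.01436423 -0.46573638]
 [-0.34025282 -0.36644203 -0.86599553  0.21707471]
 [ 0.56796044  0.6538926  -0.49984539  1.47134318]
 [ 0.          0.          0.          1.        ]]
top [[587.28091498   0.         325.82133483]
 [  0.         587.28091498 235.91730321]
 [  0.           0.           1.        ]] [0.04237017 0.         0.         0.         0.        ] 
campos [ 0.28874354 -0.11550821  1.48521814]
[[-1.89106563e-02 -9.99820511e-01  1.15428496e-03 -1.11741516e-01]
 [-9.83625663e-01  1.83973663e-02 -1.79282157e-01  5.52413717e-01]
 [ 1.79228742e-01 -4.52572756e-03 -9.83797020e-01  1.40887928e+00]
 [ 0.00000000e+00  0.00000000e+00  0.00000000e+00  1.00000000e+00]]
```

View pics/top0c.png

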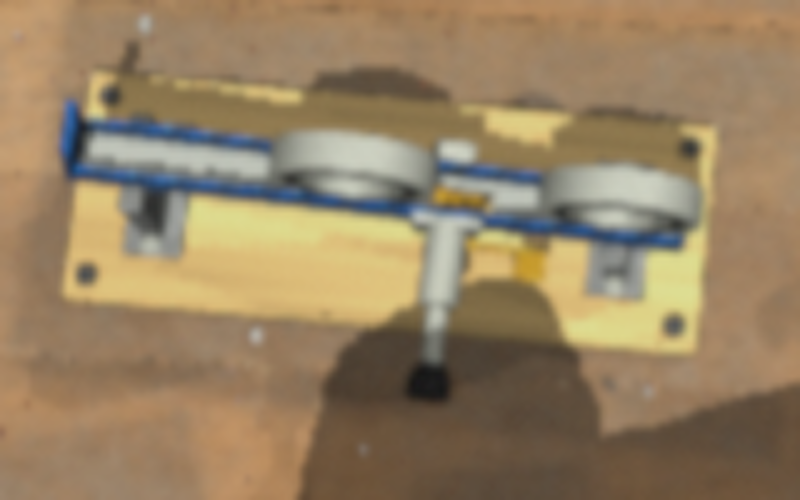

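View pics/scene0c.png

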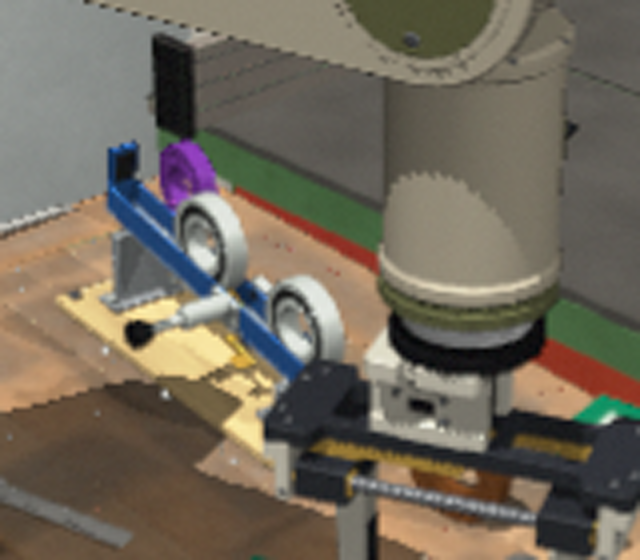

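```bash
cat > est.py <<'E'
import pickle,cv2,numpy as np
from scipy.optimize import least_squares
from scipy.spatial.transform import Rotation as R
def cam(n): return pickle.load(open(f"pics/{n}.pkl","rb"))
def proj(d,P):
    P=np.atleast_2d(P); V=d["view"]; r=cv2.Rodrigues(V[:3,:3])[0]
    return cv2.projectPoints(P.astype(float),r,V[:3,3],d["intrinsics"],np.array(d["dist"]))[0].reshape(-1,2)
def G(p,q):  # gutter->world, p=(x,y,yaw)
    Rm=R.from_euler('ZY',[p[2],-0.16]).as_matrix()
    return np.atleast_2d(q)@Rm.T+np.array([p[0],p[1],0.042])
def Rg(p): return R.from_euler('ZY',[p[2],-0.16])
def circ(cx,off=0):
    a=np.linspace(0,2*np.pi,180)
    return np.concatenate([np.c_[cx+.04*np.cos(a),np.full(180,s),.04+.04*np.sin(a)] for s in(-.009,.009)])
E
cat > fit.py <<'E'
from est import *
t=cam("top0"); s=cam("scene0")
tc=lambda a:(np.array(a)+.5)/5-.5+[175,180]
sc=lambda a:(np.array(a)+.5)/4-.5+[250,145]
def res(p,full=False):
    g=p[:3]; b=p[3]; r=[]
    P=lambda d,q:proj(d,G(g,q))
    c=P(t,circ(.03)); r+= [c[:,0].min()-tc([543,0])[0], c[:,0].max()-tc([702,0])[0], c[:,1].min()-tc([0,163])[1], c[:,1].max()-tc([0,236])[1]]
    c=P(t,circ(.16)); r+= [c[:,0].min()-tc([271,0])[0], c[:,0].max()-tc([436,0])[0], c[:,1].min()-tc([0,127])[1], c[:,1].max()-tc([0,202])[1]]
    k=P(t,[.112,.109-b,.016])[0]; r+=list(k-tc([428,394]))
    k=P(t,[.112,.057,.02])[0]; r+=list(k-tc([441,302]))
    c=P(s,circ(.03)); r+=[c[:,1].min()-sc([0,274])[1],c[:,0].max()-sc([344,0])[0]]
    c=P(s,circ(.16)); r+=[c[:,1].min()-sc([0,192])[1],c[:,0].max()-sc([246,0])[0],c[:,0].min()-sc([174,0])[0]]
    k=P(s,[.112,.109-b,.016])[0]; r+=list(k-sc([135,335]))
    return np.array(r)
if __name__=="__main__":
    o=least_squares(res,[.38,-.03,np.pi/2,.003],loss="soft_l1",f_scale=.5,x_scale=[.01,.01,.1,.01])
    print(o.x,np.round(res(o.x),2))
    np.save("p.npy",o.x)
    for q in([0,0,0],[.03,0,.04],[.16,0,.04],[.29,0,.04],[.112,.109-o.x[3],.016]): print(q,G(o.x,q).round(4))
    for n,d,f,(u0,v0,w,h) in(("top",t,5,(175,180,160,100)),("scene",s,4,(250,145,160,140))):
        im=cv2.resize(d["pixels"][v0:v0+h,u0:u0+w],None,fx=f,fy=f,interpolation=cv2.INTER_CUBIC)
        w3=[circ(.03),circ(.16)]
        for y in(-.0135,.0135): w3.append(np.c_[np.linspace(-.006,.29,100),np.full(100,y),np.full(100,.022)])
        w3+=[np.array([[.112,y,.016] for y in np.linspace(.057,.109-o.x[3],20)]),np.array([[.29,0,.04],[.29,.01,.058],[.29,-.01,.058],[.13,0,.014],[.068,.02,0]])]
        for q in w3:
            for u,v in proj(d,G(o.x,q)): cv2.circle(im,(int((u-u0+.5)*f),int((v-v0+.5)*f)),1,(0,0,255),-1)
        cv2.imwrite(f"pics/fit_{n}.png",im)
E
python3 fit.py
```

```text
[ 0.58232138 -0.08150682  1.45789955  0.00744238] [-0.6   1.12 -0.02  0.04 -0.26  1.1   0.19  0.38  0.26 -0.16 -0.16 -0.07
 -0.93  0.07 -1.17  0.45 -0.06 -0.74 -0.89]
[0, 0, 0] [[ 0.5823 -0.0815  0.042 ]]
[0.03, 0, 0.04] [[ 0.5849 -0.0584  0.0863]]
[0.16, 0, 0.04] [[0.5994 0.0691 0.107 ]]
[0.29, 0, 0.04] [[0.6139 0.1966 0.1277]]
[0.112, np.float64(0.10155762298875509), 0.016] [[0.4936 0.0373 0.0756]]
```

View pics/fit_top.png

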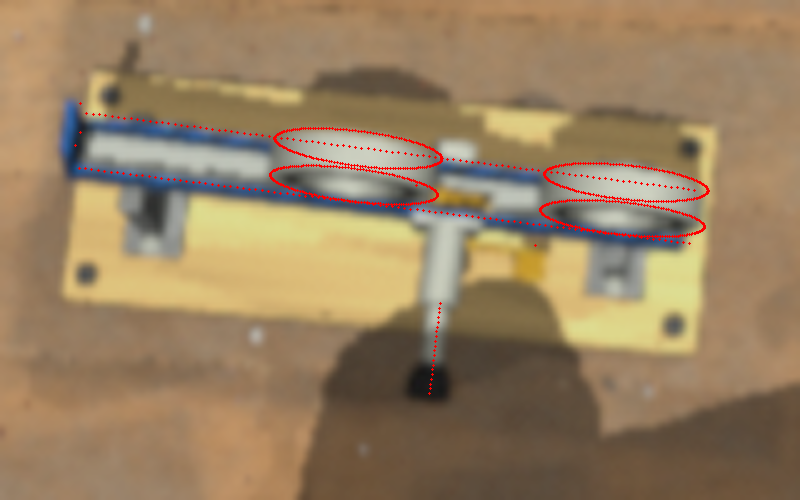

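View pics/fit_scene.png

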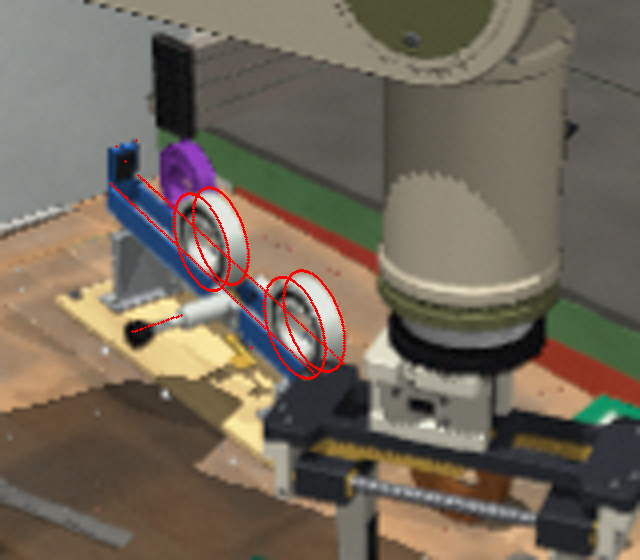

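```bash
cat >> est.py <<'E'
def rot(p,mode,sgn=1):
    M=Rg(p).as_matrix(); z=-M[:,2]; y=sgn*(M[:,1] if mode=='y' else M[:,0]); x=np.cross(y,z)
    return R.from_matrix(np.c_[x,y,z])
E
python3 - <<'E'
from est import *
from cell import bot,jaws,get_image,telemetry
p=np.load("p.npy"); w=cam("wrist0")
Rt=R.from_quat(telemetry.get_tool_rot()); tp=np.array(telemetry.get_tcp_pos())
V=w["view"]; c=-V[:3,:3].T@V[:3,3]
print("cam in tool",Rt.inv().apply(c-tp),"cam axes in tool\n",Rt.inv().as_matrix()@V[:3,:3].T, "dist",w["dist"],w["intrinsics"][0,0])
print(Rt.as_matrix().round(2), telemetry.get_gripper_width())
for m in'xy':
  for s in(1,-1):
    for q in([-.04,0,.12],[-.03,0,.032],[.12,0,.032],[.112,.14,.005],[.112,.08,.005]):
        j=bot.inverse_kinematics(list(G(p,q)[0]),list(rot(p,m,s).as_quat()))
        print(m,s,q,None if j is None else np.round(j,2))
E
```

```text
cam in tool [ 7.65981164e-02  4.11952909e-05 -1.65826479e-01] cam axes in tool
 [[ 8.18339165e-05 -9.61762304e-01 -2.73885494e-01]
 [ 9.99999564e-01  3.33597068e-04 -8.72653750e-04]
 [ 9.30652879e-04 -2.73885303e-01  9.61761912e-01]] dist [-0.02345905  0.          0.          0.          0.        ] 379.00313318496364
[[ 0.9   0.45 -0.  ]
 [ 0.45 -0.9   0.  ]
 [ 0.   -0.   -1.  ]] 0.09285627484479982
x 1 [-0.04, 0, 0.12] [-0.42  0.18  1.56  0.15  1.45 -1.9 ]
x 1 [-0.03, 0, 0.032] [-0.38  0.25  1.65  0.16  1.29 -1.89]
x 1 [0.12, 0, 0.032] [-0.14  0.2   1.66  0.17  1.29 -1.64]
x 1 [0.112, 0.14, 0.005] [-0.15 -0.15  2.06  0.17  1.23 -1.67]
x 1 [0.112, 0.08, 0.005] [-0.15  0.02  1.9   0.17  1.23 -1.66]
x -1 [-0.04, 0, 0.12] [-0.42  0.18  1.56  0.15  1.45  1.24]
x -1 [-0.03, 0, 0.032] [-0.38  0.25  1.65  0.16  1.29  1.25]
x -1 [0.12, 0, 0.032] [-0.14  0.2   1.66  0.17  1.29  1.5 ]
x -1 [0.112, 0.14, 0.005] [-0.15 -0.15  2.06  0.17  1.23  1.48]
x -1 [0.112, 0.08, 0.005] [-0.15  0.02  1.9   0.17  1.23  1.48]
y 1 [-0.04, 0, 0.12] None
y 1 [-0.03, 0, 0.032] None
y 1 [0.12, 0, 0.032] None
y 1 [0.112, 0.14, 0.005] None
y 1 [0.112, 0.08, 0.005] None
y -1 [-0.04, 0, 0.12] [-0.42  0.18  1.56  0.15  1.45 -0.33]
y -1 [-0.03, 0, 0.032] [-0.38  0.25  1.65  0.16  1.29 -0.32]
y -1 [0.12, 0, 0.032] [-0.14  0.2   1.66  0.17  1.29 -0.07]
y -1 [0.112, 0.14, 0.005] [-0.15 -0.15  2.06  0.17  1.23 -0.09]
y -1 [0.112, 0.08, 0.005] [-0.15  0.02  1.9   0.17  1.23 -0.09]
```

```bash
python3 - <<'E'
from est import *
from cell import bot,jaws,get_image,telemetry
p=np.load("p.npy"); q=list(rot(p,'y',-1).as_quat())
bot.move_ptp([.42,-.27,.33],q)
bot.move_ptp(list(G(p,[.08,.02,.18])[0]),q)
d=get_image("wrist"); cv2.imwrite("pics/w1.png",d["pixels"]); pickle.dump(d,open("pics/w1.pkl","wb"))
print(telemetry.get_t(),telemetry.get_contact_force())
E
```

```text
2.5833 [0.70463279 0.06262965 1.00744436]
```

View pics/w1.png

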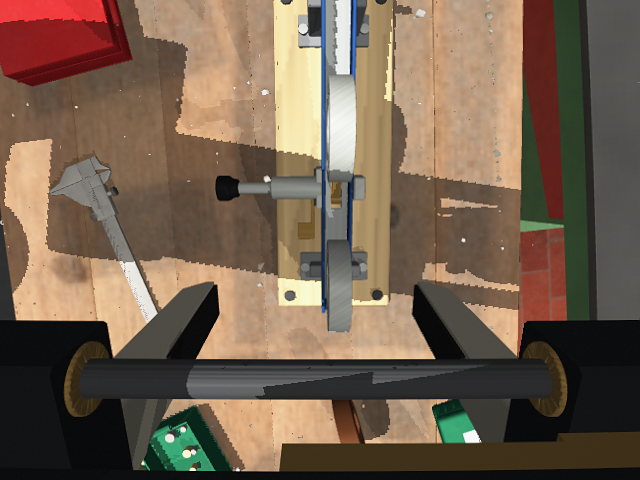

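The wrist view shows the gutter running up the image: new bearing at about (339,285), stored one at about (342,125), knob end near (217,188) and barrel end near (271,188). I'll enlarge it to get better points.

```bash
python3 - <<'E'
from est import *
d=cam("w1")
cv2.imwrite("pics/w1c.png",cv2.resize(d["pixels"][140:340,205:405],None,fx=3,fy=3,interpolation=cv2.INTER_CUBIC))
cv2.imwrite("pics/w1d.png",cv2.resize(d["pixels"][0:150,265:415],None,fx=4,fy=4,interpolation=cv2.INTER_CUBIC))
E
```

```text
(no output)
```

View pics/w1c.png

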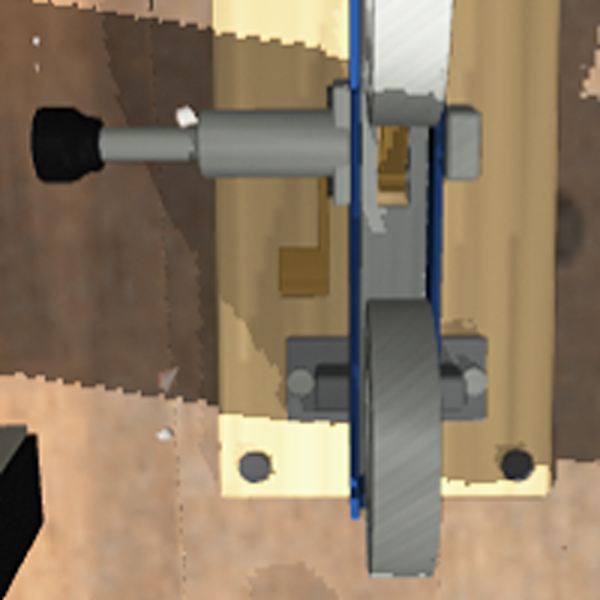

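View pics/w1d.png

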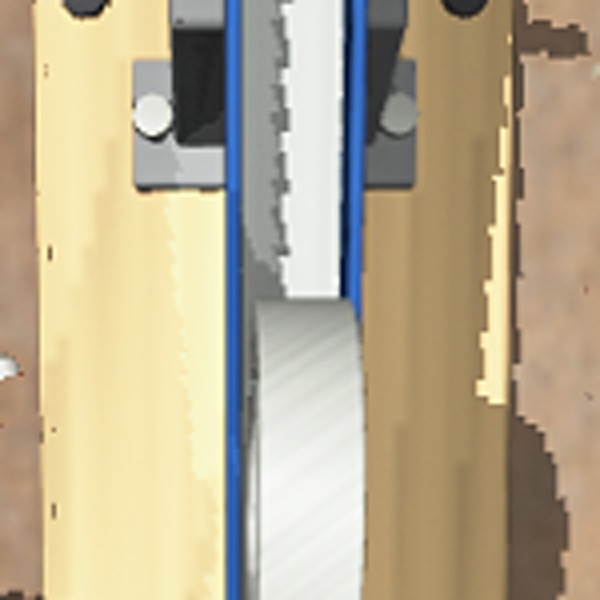

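```bash
cat > fit2.py <<'E'
from est import *
import fit
w=cam("w1")
c=lambda a,i:(a+.5)/3-.5+(205,140)[i]
e=lambda a,i:(a+.5)/4-.5+(265,0)[i]
def res2(p):
    g=p[:3]; b=p[3]; P=lambda q:proj(w,G(g,q)); r=[]
    k=P([.112,.057,.02])[0]; r+=[k[0]-c(198,0)]
    k=P([.112,.057,.016])[0]; r+=[k[1]-c(144,1)]
    k=P([.112,.109-b,.016])[0]; r+=[k[0]-c(33,0),k[1]-c(145,1)]
    n=P(circ(.03)); r+=[n[:,1].max()-c(577,1),n[:,1].min()-c(299,1)]
    n=P(circ(.16)); r+=[n[:,1].max()-c(124,1),n[:,1].min()-e(298,1)]
    n=P(np.c_[np.linspace(0,.29,200),np.full(200,.0135),np.full(200,.022)])
    r+=[np.interp(c(400,1),n[::-1,1],n[::-1,0])-c(349,0),np.interp(e(100,1),n[::-1,1],n[::-1,0])-e(226,0)]
    n=P(np.c_[np.linspace(0,.29,200),np.full(200,-.0135),np.full(200,.022)])
    r+=[np.interp(c(220,1),n[::-1,1],n[::-1,0])-c(443,0),np.interp(e(100,1),n[::-1,1],n[::-1,0])-e(366,0)]
    k=P([.112,-.024,.026])[0]; r+=[k[0]-c(480,0),k[1]-c(144,1)]
    return np.array(r)
for nm,f in(("wrist",res2),("both",lambda p:np.r_[res2(p),fit.res(p)])):
    o=least_squares(f,np.load("p.npy"),loss="soft_l1",f_scale=.5,x_scale=[.01,.01,.1,.01])
    print(nm,o.x.round(4),f(o.x).round(1))
    if nm=="wrist": np.save("p2.npy",o.x)
E
python3 fit2.py
```

```text
wrist [ 0.5818 -0.0835  1.4619  0.0036] [-0.1 -0.3 -0.  -0.3  0.4 -0.2  0.6 -0.6  0.2 -0.1 -0.2 -0.1  0.8  0.8]
both [ 0.5818 -0.0833  1.4619  0.0038] [-0.1 -0.6  0.3 -0.6  0.2 -0.5  0.3 -0.9  0.2 -0.1 -0.2 -0.1  0.9  0.6
  0.2  1.8  0.2  0.2  0.5  1.8  0.6  0.8  1.   1.7  0.7  0.3 -0.7  0.4
 -0.9  0.6 -0.  -1.6 -0.2]
```

```bash
python3 - <<'E'
from est import *
from cell import bot,jaws,get_image,telemetry
p=np.load("p2.npy"); Q=rot(p,'y',-1).as_quat(); q=list(Q)
inv=lambda: (R.from_euler('ZY',[p[2],-0.16]).inv().apply(np.array(telemetry.get_tcp_pos())-[p[0],p[1],.042])).round(4)
g=lambda *a:list(G(p,list(a))[0])
bot.line_to(g(-.05,0,.18),q,max_speed=.2)
jaws.move_gripper(0.0)
bot.line_to(g(-.05,0,.034),q,max_speed=.12)
print(telemetry.get_t(),inv(),telemetry.get_contact_force())
h=bot.line_to(g(-.008,0,.034),q,max_speed=.025,guard=1.5)
print(h,telemetry.get_t(),inv(),telemetry.get_contact_force())
d=get_image("wrist"); cv2.imwrite("pics/w2.png",d["pixels"])
d=get_image("scene"); cv2.imwrite("pics/s2.png",d["pixels"][120:320,230:450].repeat(3,0).repeat(3,1))
E
```

```text
6.2167 [-0.0502 -0.0008  0.0351] [ 0.41469152 -0.72585324  0.20918168]
False 8.05 [-0.0081  0.0001  0.0339] [-0.26682165 -1.13745461 -0.33923683]
```

View pics/w2.png

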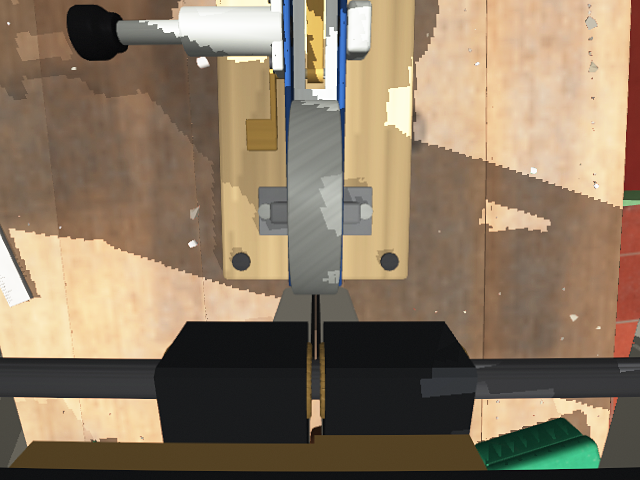

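View pics/s2.png

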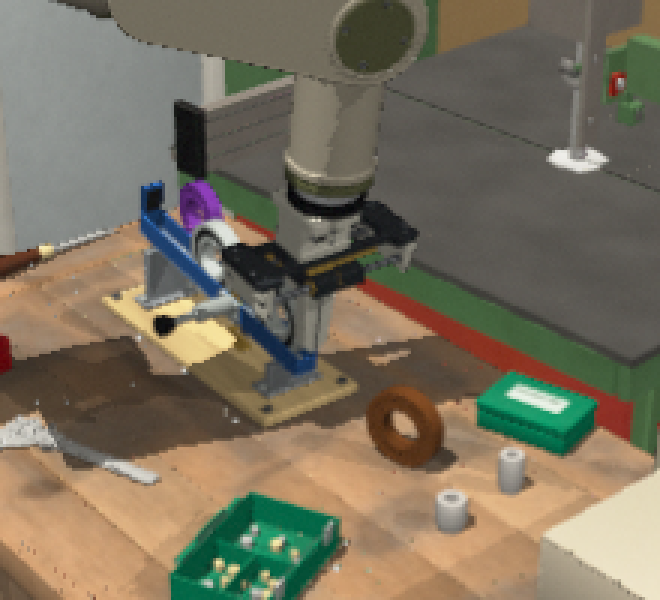

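The finger seam at (316,320) lines up with the bearing's mid-line at column 315. The bearing is in contact and is being rolled gently. Next is the full push.

```bash
cat > hlp.py <<'E'
from est import *
from cell import bot,jaws,get_image,telemetry
p=np.load("p2.npy")
inv=lambda: (R.from_euler('ZY',[p[2],-0.16]).inv().apply(np.array(telemetry.get_tcp_pos())-[p[0],p[1],.042])).round(4)
g=lambda *a:list(G(p,list(a))[0])
def st(*a): print(*a,telemetry.get_t(),inv(),Rg(p).inv().apply(telemetry.get_contact_force()).round(2))
def pic(n,f):
    d=get_image(n); cv2.imwrite(f"pics/{f}.png",d["pixels"]); pickle.dump(d,open(f"pics/{f}.pkl","wb"))
E
python3 - <<'E'
from hlp import *
q=list(rot(p,'y',-1).as_quat())
for x in(.06,.105,.117):
    h=bot.line_to(g(x,0,.034),q,max_speed=.04,guard=15); st(x,h)
    if h: break
pic("wrist","w3"); pic("scene","s3")
cv2.imwrite("pics/s3c.png",cam("s3")["pixels"][120:320,230:450].repeat(3,0).repeat(3,1))
E
```

```text
0.06 False 10.0 [0.06   0.0001 0.0339] [-2.36 -0.07  0.85]
0.105 False 11.275 [0.1051 0.0002 0.0338] [ 0.1  -0.72  0.27]
0.117 False 11.725 [1.175e-01 1.000e-04 3.390e-02] [-0.83  0.62  0.2 ]
```

View pics/w3.png

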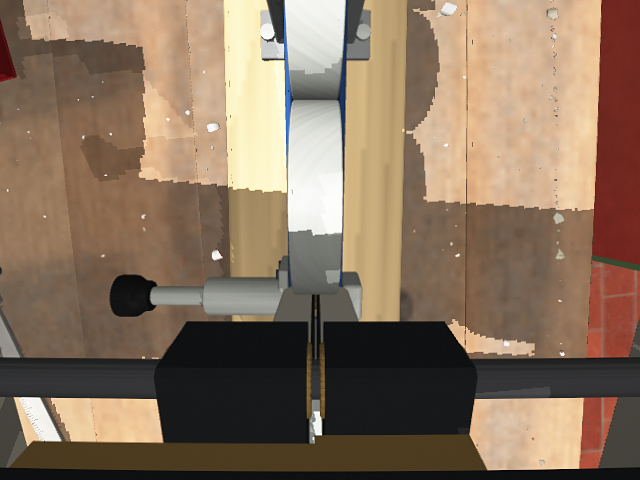

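View pics/s3c.png

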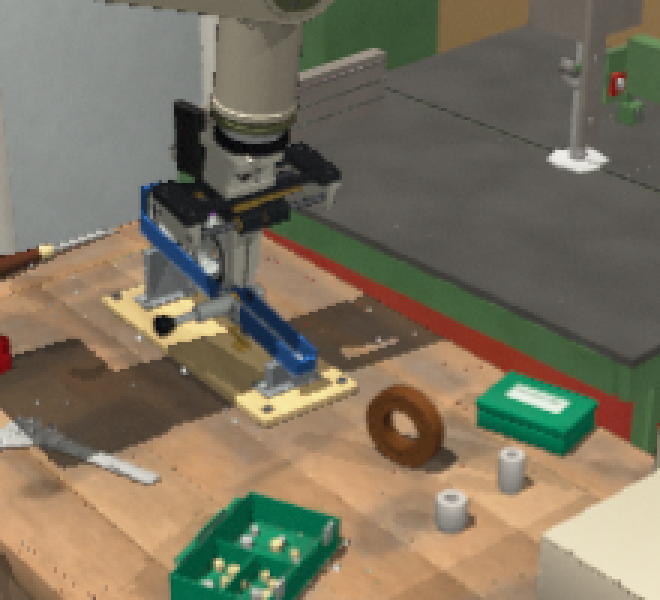

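```bash
python3 - <<'E'
from hlp import *
w=cam("w3")
for c in(.160,.165,.170):
    n=proj(w,G(p,circ(c))); print(c,n[:,1].min(),n[:,1].max())
q=list(rot(p,'y',-1).as_quat())
h=bot.line_to(g(.122,0,.034),q,max_speed=.015,guard=5); st(h)
bot.dwell(.3); st()
# ease back slowly
bot.line_to(g(.095,0,.034),q,max_speed=.03); st()
bot.line_to(g(.085,0,.13),q,max_speed=.15)
bot.dwell(.3)
pic("wrist","w4"); pic("scene","s4"); pic("top","t4")
cv2.imwrite("pics/s4c.png",cam("s4")["pixels"][120:320,230:450].repeat(3,0).repeat(3,1))
E
```

```text
0.16 117.60502028758805 309.49794470384546
0.165 104.32277047908116 298.3860505206548
0.17 90.71018729031536 287.1488534495627
True 12.1583 [0.1203 0.0002 0.0337] [-1.61 -0.42  0.27]
12.4583 [0.12   0.0007 0.0331] [-2.03 -1.23  0.53]
13.4417 [ 0.0951 -0.      0.034 ] [0.89 1.07 0.56]
```

View pics/w4.png

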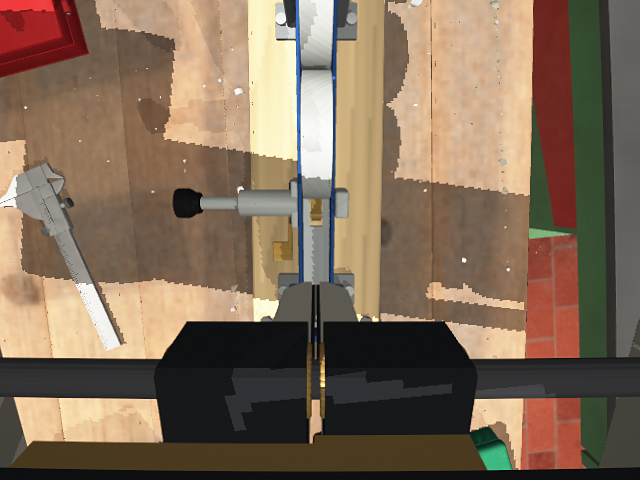

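View pics/s4c.png

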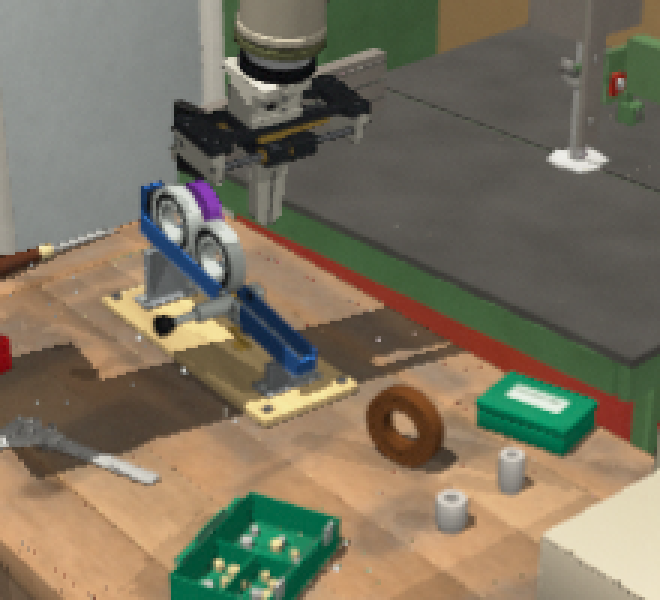

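Both bearings rest together behind the brass catch, seen at (316,208), with the pusher well clear. Next I'll turn the tool 90° and push the bolt home.

```bash
python3 - <<'E'
from hlp import *
w=cam("w4")
for c in(.155,.160,.165):
    n=proj(w,G(p,circ(c))); print(c,n[:,1].min().round(1),n[:,1].max().round(1))
q=list(rot(p,'x',-1).as_quat())
bot.line_to(g(.085,.04,.2),max_speed=.2)
bot.move_ptp(g(.112,.15,.14),q)
bot.line_to(g(.112,.15,.007),q,max_speed=.12); st()
h=bot.line_to(g(.112,.095,.007),q,max_speed=.04,guard=12); st(h)
pic("wrist","w5")
E
```

```text
0.155 77.3 205.1
0.16 68.5 197.6
0.165 59.6 190.1
17.9167 [0.1121 0.1493 0.0078] [ 0.   -0.22  0.19]
False 19.4417 [0.112 0.095 0.007] [ 0.29 -0.47 -0.96]
```

View pics/w5.png

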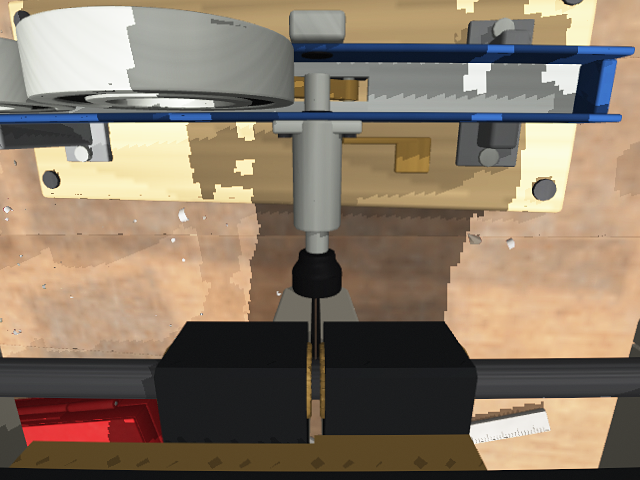

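The model puts the new bearing at x ≈ 160 mm (rear edge at row ~197), so it is resting on the catch. The knob is centred on the fingers at (317,290), and the rod has entered the gutter at (317,85). I'll finish the push.

```bash
python3 - <<'E'
from hlp import *
q=list(rot(p,'x',-1).as_quat())
h=bot.line_to(g(.112,.076,.007),q,max_speed=.02,guard=12); st(h)
pic("wrist","w6")
E
```

```text
True 20.1167 [0.1119 0.0848 0.0064] [-0.33  0.24 -0.23]
```

View pics/w6.png

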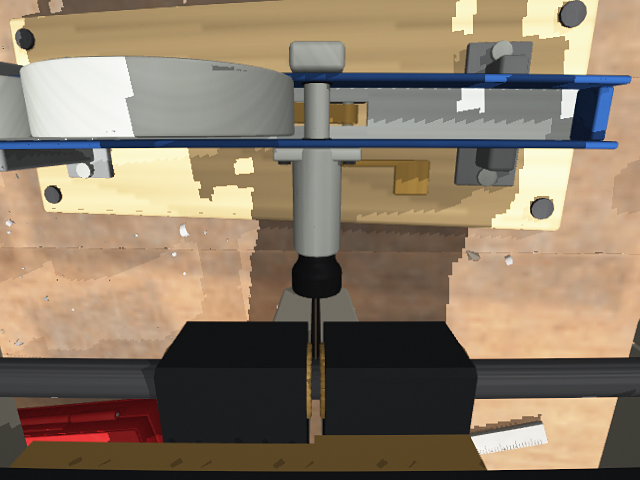

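The knob now meets the barrel at (317,257) and the rod reaches the keeper at (317,75). I'll press once more to confirm it is seated, then retreat.

```bash
python3 - <<'E'
from hlp import *
q=list(rot(p,'x',-1).as_quat())
st()
h=bot.line_to(g(.112,.078,.007),q,max_speed=.02,guard=15); st(h)
bot.dwell(.3); st()
bot.line_to(g(.112,.12,.007),q,max_speed=.08)
bot.line_to(g(.112,.15,.12),q,max_speed=.15)
bot.dwell(.3)
st(); pic("wrist","w7"); pic("scene","s7")
cv2.imwrite("pics/s7c.png",cam("s7")["pixels"][120:320,230:450].repeat(3,0).repeat(3,1))
w=cam("w7")
for b in(.028,.031,.034): print(b,proj(w,G(p,[.112,.109-b,.016])))
print(proj(w,G(p,[.112,.057,.02])))
E
```

```text
20.1667 [0.1119 0.0849 0.0062] [-0.41 -0.77  0.82]
True 20.4333 [0.1119 0.0848 0.0055] [-0.   -0.3  -0.78]
20.7333 [0.1118 0.0853 0.005 ] [-0.24  0.71  1.  ]
22.55 [0.112  0.1504 0.1193] [ 0.29  0.49 -0.04]
0.028 [[315.7327632  143.70489907]]
0.031 [[315.73461435 139.21252477]]
0.034 [[315.73647344 134.69352593]]
[[315.7477577 106.6226481]]
```

View pics/w7.png

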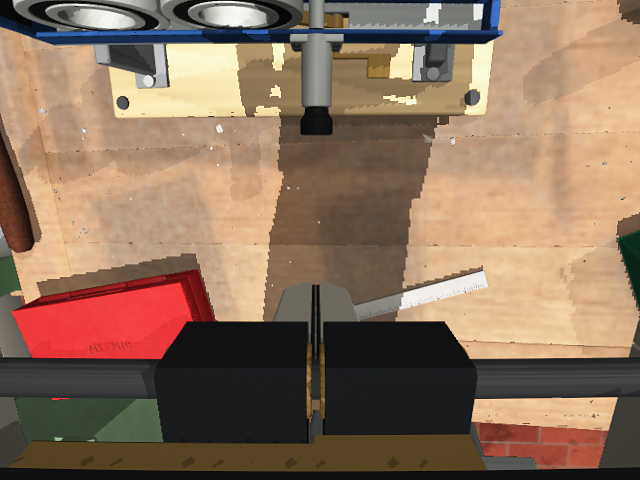

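View pics/s7c.png

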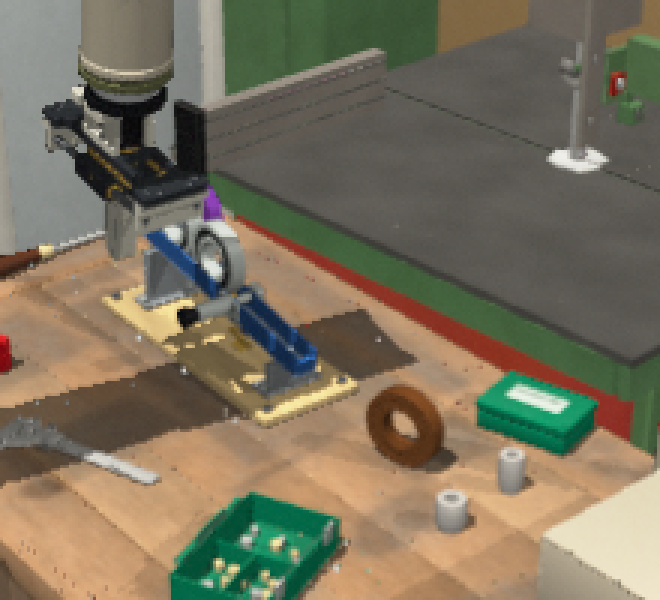

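The knob's end is at row ~134, which matches the model for 0.034 m, and the knob touches the barrel. The bearings are still in place and nothing is touching, so I'll hand in.

```bash
python3 - <<'E'
from cell import bot,telemetry
print(bot.hand_in(),telemetry.get_t())
E
```

```text
the job is handed in; nothing more can be done
the job is handed in; nothing more can be done
```

The new bearing is loaded behind the catch, the cross bolt is pushed home, and the job is handed in; no verdict was reported. With the fingers closed I rolled the bearing up the gutter until both bearings met the back stop, let it settle back on the catch, and then pushed the knob until it stopped. The last clock reading before hand-in was about 22.6 s of the 48 s.

What the last checks showed:
- **Bearings:** after I let go, the picture put the new bearing's centre at about 160 mm up the gutter, touching the stored one. It did not roll back, so the catch is taken to be up. I had no direct reading of the catch angle.
- **Bolt:** in the last picture the knob is against the barrel and its end is where 34 mm of travel (fully home) should put it.
- **Disagreement:** the fingers stopped about 2 mm short of where I expected for the bolt, and did so again when I pressed a second time. I put this down to the finger or camera offset, since the picture shows the bolt seated.
- **Bench:** the collets and the green boxes look unmoved in the last picture. I did not check the whetstone after the start; the arm worked well away from it. The arm was clear of everything at hand-in.

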